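Wipe the viewer window and present a resin specimen above it

ROBOT

A 6-joint arm with a two-finger parallel gripper is mounted at the origin on the work surface. World frame = base frame: x ahead of the robot, y to its left, z up, the work surface at z = 0. Lengths are in m, angles in rad, forces in N, time in s.
With the tool pointing down it reaches from about 0.375 to 0.975 m from the base axis. Payload 3.8 kg.
Tool frame: the origin (TCP) lies midway between the tips of the shut fingers; the grasp point (between the pads) lies 19 mm behind it; z points along the fingers, y is the line along which they close (so a half turn about z gives the same grasp; the last joint's range is limited). The gripper opens to 88 mm and grips with 3 to 60 N. Pads are 18 mm wide; open, the fingers measure 123 mm over their backs; the gripper's body (75 mm by 187 mm) begins 45 mm behind the grasp point.
Start: joints at [-1.233, 0.264, 1.604, -0, 1.274, -0.037], TCP at [0.247, -0.628, 0.199] pointing down, gripper open.
Joint ranges: [-2.63, 2.63], [-0.94, 2.18], [0.31, 2.57], [-1.31, 4.45], [0, 2.66], [-2.55, 2.55]. Speed limits (rad/s): [2.57, 2.57, 3.14, 3.14, 3.14, 3.14].

INTERFACE

Orientations are given as a rotation vector (axis times angle).
In Python, from cell import manip, inverse_kinematics, cams, order gives the robot as it stands. Calls block until the motion is done:
- manip.move_pose(position, orientation): joint-space move of the TCP to a pose.
- manip.move_linear(position, rate=0.15, rot=None): straight line of the TCP; rot=None keeps the orientation; rate is the mean speed in m/s.
- manip.set_joints(angles): joint-space move.
- manip.set_gripper(opening, force=None): finger opening in m; force is the grip in N (None keeps the last); returns when the fingers have stopped.
- manip.dwell(seconds).
- inverse_kinematics(position, orientation): joint angles nearest the present ones, or None.
- manip.state(): the state.
- cams.capture(name): name is "scene" or "top"; returns a dict with "image" (480x640x3 uint8, blue, green, red), "z_map" (480x640 float32, m along the optical axis (not along the pixel's ray), 0 where there is no reading), "intrinsics" (3x3 intrinsics, pixels), "position" and "orientation" of the camera in the world. Camera axes: x right, y down, z forward; pixel columns grow to the right and rows downward; lengths in m; the calibration is good to about 2 mm. A picture is of the moment at which its call begins.
A pose or a line that the arm cannot do raises manip.IKError and nothing moves.
- order.close_job(): hands the job in; it is judged then, once.
The state is a dict: "clock": time; "joint_pos": joint angles; "joint_velocities": joint speeds; "tau": joint torques, N m; "tool_pos": TCP position; "tcp_rot": TCP orientation; "contact_force": force on the tool from outside, world axes, zero at the start; "moment": the same for the moment, N m; "gripper_width": finger opening in m; "grasp_force": force on a finger pad.
Only numpy, scipy, OpenCV 4.12 (cv2) and the standard library are available. Lean on these libraries where they do the work, as an engineer would, in place of code of your own. Each camera call takes 0.05 s, during which the arm holds its last target. There are 200 camera calls.

TASK

Clean the specimen viewer's window with its wiper: pull the green knob all the way out and push it fully home again. Then lift the amber resin block out of the white tray, higher than the jars, carry it over them to the viewer, and finish holding it still, level and squarely in line with the viewer, centred over the window and hovering about 10 mm above it. The block must never touch the viewer, and the jars and the dish must stay where they are; your program ends while still gripping the block.

Things in the scene. Friction and masses are not known exactly. Their poses are not given: they have to be found in the camera images.
- window (a point): Centre of the pale window, flush in the top of the specimen viewer, 60 mm above the bench. The window measures 60 mm along this frame's x and 80 mm along its y, with a black border. Viewer: flat fixed white box 220 (x) x 200 (y) x 60 mm high whose front face, with the knob, looks along -x of this frame and lies 95 mm from this point; z is up. The viewer may stand on either side of the bench, turned up to 0.25 rad.
- wiper_knob (a point): Centre of the green wiper knob, an upright tab 16 mm (x) x 22 mm (y) x 36 mm high in front of the viewer's front face; when home its centre is 40 mm in front of the face; the bench is 40 mm below this point and the knob's top 18 mm above it. Its axes are the window's: it slides straight out along -x and home along +x. A thin steel rod (10 mm across) runs from it into the viewer.
- wiper (a joint): Travel of the wiper knob in m: 0 = fully home (as at the start), 0.075 = all the way out (end stop). A snap-over detent holds it at both ends: 4 N starts it; from 10 mm past half-way it snaps on to the other end (friction 1 N). It draws a dark wiper bar with a green top (102 mm along y, 8 along x, 6 mm above the window) across the window, parked when home 38 mm behind its centre (+x).
- block_center (a point): Centre of the amber resin specimen block with a beetle inside, a loose solid block 40 mm (x) x 64 mm (y) x 44 mm high (z), about 0.13 kg, standing in the near part of the white tray. In line with the viewer means its x along the window's x, either way round: the 64 mm side along the window's 80 mm side. Hovering 10 mm above the window puts this point 32 mm above the window point.
- tray: Fixed white open tray, 280 (x) x 220 (y) x 35 mm high, walls 5 mm, floor 5 mm thick; origin at the centre of its underside on the bench, turned up to 0.25 rad. Block and dish stand on its floor.
- jar_a: upright closed glass jar standing loose on the bench, one of a row of three between the tray and the viewer; clear glass, white lid, 60 mm across, 95 mm tall. Origin at the centre of its underside.
- jar_b: upright closed glass jar standing loose on the bench, one of a row of three between the tray and the viewer; green glass, white lid, 56 mm across, 110 mm tall (the tallest). Origin at the centre of its underside.
- jar_c: upright closed glass jar standing loose on the bench, one of a row of three between the tray and the viewer; amber glass, red lid, 52 mm across, 100 mm tall. Origin at the centre of its underside.
- dish: Open glass dish, 84 mm across, 25 mm tall, loose in the far part of the tray. Origin at the centre of its underside.
Not all that is in view belongs to the job. There is more than one size of the part that bears block_center; the job needs the smallest.

How it is judged:
On the way, in this order (a step that is already met when the one before it is completed fails the run):
1. the wiper knob is pulled all the way out (within 8 mm of its stop), the block still in its place (value of joint wiper above 0.067 m and distance of block_center from where it was at the start of the episode below 0.02 m), for 0.1 s.
2. the wiper knob is pushed home again (within 8 mm), the block still in its place (value of joint wiper below 0.008 m and distance of block_center from where it was at the start of the episode below 0.02 m), for 0.1 s.
3. the block is lifted higher than the jars (its centre above 125 mm) (height (world z) of block_center above 0.125 m), for 0.1 s.
At the end, for the whole second after the job is handed in: The fingers still hold the block, at rest and touching nothing else: underside 3 to 20 mm above the window, centre within 10 mm of the window's along both its axes, turned within 0.14 rad of the viewer and within 0.12 rad of level; the wiper knob within 8 mm of home (z of block_center in the frame of window between 0.025 and 0.042 m and x of block_center in the frame of window between -0.01 and 0.01 m and y of block_center in the frame of window between -0.01 and 0.01 m and angle between the x axis of block_center and the x axis of window, either way round below 0.14 rad and angle between block_center's own z axis and vertical below 0.12 rad and value of joint wiper below 0.008 m and contact force between block and the fingers above 0.5 N and contact force between block and viewer below 0.05 N and linear speed of block below 0.02 m/s and contact force between block and tray below 0.05 N and contact force between block and jar_a below 0.05 N and contact force between block and jar_b below 0.05 N and contact force between block and jar_c below 0.05 N and contact force between block and dish below 0.05 N); the arm keeps its last pose, push and grip.
It fails at once if the block touches the viewer (contact force between block and viewer above 0.3 N).
It fails at once if a jar is moved more than 25 mm or tipped (distance of any of jar_a, jar_b, jar_c from where it was at the start of the episode above 0.025 m or angle between any of jar_a, jar_b, jar_c's own z axis and vertical above 0.35 rad).
It fails at once if the dish is moved more than 25 mm or tipped (distance of dish from where it was at the start of the episode above 0.025 m or angle between dish's own z axis and vertical above 0.35 rad).
It also fails if it takes over 64 s, if anything falls off the work surface, if the arm or the gripper's body presses on something with over 40 N, if the wrist force passes 120 N, or if a joint passes its speed limit or range.

## Working session

There is one attempt and no reset: what is moved stays moved. The work goes in short steps, each a Python script; the robot and the scene stay as the last script left them, time stands still between calls to the robot, and variables do not carry over. Pictures are saved under pics/ and viewed, at most 10 in all, crops included, and the job is handed in when it is done.

```bash
ls; mkdir -p pics; python3 - <<'E'
from cell import manip,cams
import cv2,numpy as np,pickle
for n in("scene","top"):
    c=cams.capture(n); cv2.imwrite(f"pics/{n}0.png",c["image"]); pickle.dump(c,open(f"{n}0.pkl","wb"))
    print(n,c["intrinsics"].tolist(),c["position"],c["orientation"],(c["z_map"]>0).mean())
print(manip.state())
E
```

```text
pics
scene [[591.6881337822074, 0.0, 320.1910537842828], [0.0, 591.6881337822074, 246.29376338339264], [0.0, 0.0, 1.0]] [ 1.22888997 -0.71854716  0.88888034] [-2.08366052 -0.92931114  0.42114419] 0.9961946614583334
top [[615.5809875471363, 0.0, 332.31290203852126], [0.0, 615.5809875471363, 236.0271740014975], [0.0, 0.0, 1.0]] [ 0.36049199 -0.05322827  1.29110309] [-2.14655837  2.16672612 -0.10707228] 0.9959309895833334
{'clock': 0.1, 'joint_pos': array([-1.23289968e+00,  2.64677898e-01,  1.60521246e+00,  1.69689184e-05,
        1.27372485e+00, -3.69229826e-02]), 'joint_velocities': array([ 4.43152124e-04, -2.81112858e-03, -2.65527237e-03, -3.61619782e-04,
       -1.19592817e-03,  2.41373470e-05]), 'tau': array([-2.07003200e-04, -5.03619146e+01, -3.58071864e+01,  7.30162323e-02,
        2.34095030e-02, -6.23387541e-05]), 'tool_pos': array([ 0.24687172, -0.6274625 ,  0.19812604]), 'tcp_rot': array([-3.08461810e+00, -5.84944140e-01,  4.50818665e-04]), 'contact_force': array([ 0.73809836,  0.49106825, -1.25671936]), 'moment': array([0.01925059, 0.01165447, 0.02637464]), 'grasp_force': 0.0, 'gripper_width': 0.08841891531987504}
```

View pics/scene0.png

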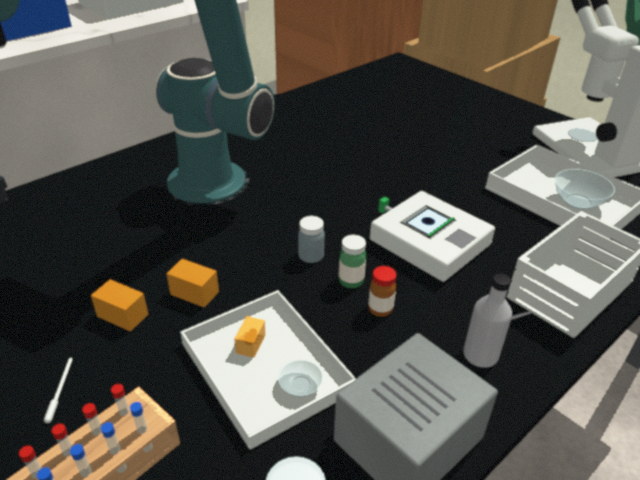

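View pics/top0.png

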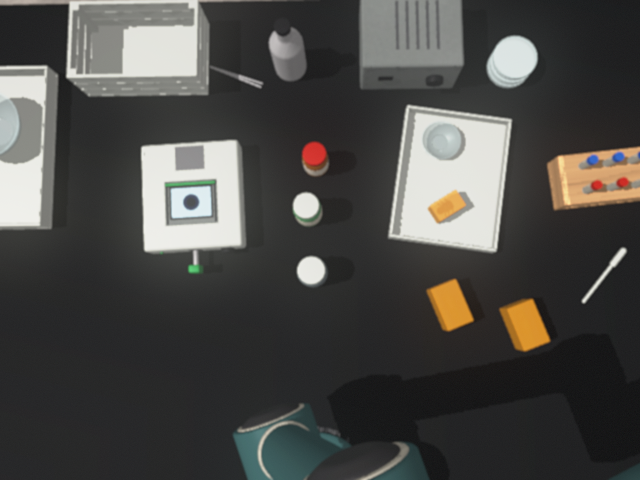

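Scene: the block in the tray is at scene (250,336) / top (449,207). The viewer window is at top (191,202), the green knob at (195,268), and the jars at (312,270), (307,208) and (315,157).

Candidates for the block: top (449,207) in the tray, and (450,305) and (525,325) on the bench, both larger. I choose the one in the tray, as the smallest, and will check it in a crop.

```bash
cat > h.py <<'E'
import numpy as np,cv2,pickle
from scipy.spatial.transform import Rotation as Ro
def cloud(c):
    K=c["intrinsics"];z=c["z_map"];v,u=np.mgrid[0:480,0:640]
    p=np.stack([(u-K[0,2])*z/K[0,0],(v-K[1,2])*z/K[1,1],z],-1)
    return p@Ro.from_rotvec(c["orientation"]).as_matrix().T+c["position"]
def cast(c,uv,h):
    K=c["intrinsics"];uv=np.asarray(uv,float).reshape(-1,2)
    d=np.c_[(uv-K[:2,2])/K[0,0],np.ones(len(uv))]@Ro.from_rotvec(c["orientation"]).as_matrix().T
    return c["position"]+d*((h-c["position"][2])/d[:,2])[:,None]
def rect(c,mask,h):
    """largest contour of the mask cast to height h: centre, sides, yaw of first side in deg"""
    cs,_=cv2.findContours(mask.astype(np.uint8),cv2.RETR_EXTERNAL,cv2.CHAIN_APPROX_NONE)
    k=max(cs,key=cv2.contourArea)
    p=cast(c,k.reshape(-1,2),h)[:,:2]
    return cv2.minAreaRect((p*1000).astype(np.float32)),len(k)
def box(m,u0,v0,u1,v1):
    o=np.zeros_like(m);o[v0:v1,u0:u1]=m[v0:v1,u0:u1];return o
def hsv(c): return [x.astype(int) for x in cv2.split(cv2.cvtColor(c["image"],cv2.COLOR_BGR2HSV))]
E
python3 - <<'E'
from h import *
c=pickle.load(open("top0.pkl","rb"));P=cloud(c);H,S,V=hsv(c);Z=P[...,2]
am=(H>8)&(H<28)&(S>120)
for n,b in(("tray",(420,180,480,230)),("b1",(420,270,480,340)),("b2",(495,290,560,360))):
    m=box(am&(V>80),*b);zt=np.percentile(Z[m],80)
    print(n,zt,rect(c,m&(Z>zt-.006),zt))
print("viewer",rect(c,box((abs(Z-.06)<.008),120,130,260,262),.06), np.median(Z[150:250,150:165]))
g=(H>40)&(H<85)&(S>80)
m=box(g,180,255,215,285);print("knob",rect(c,m,.058),np.percentile(Z[m],[20,50,80]),np.median(P[m&(Z>.05)],0))
m=box(V<110,155,170,230,235);print("frame",rect(c,m,.06))
m=box(g,155,170,230,200);print("bar",rect(c,m,.066))
m=box((V>150)&(abs(Z-.06)<.02),172,187,211,219);print("pale",rect(c,m,.06))
m=box(V>110,385,100,520,255);print("tray",rect(c,m,.035))
for n,b,h in(("a",(290,250,332,292),.095),("b",(285,188,325,230),.11),("c",(295,138,332,180),.1)):
    m=box(Z>h-.012,*b);print(n,rect(c,m,h)[0],np.median(Z[m]))
m=box((Z>.015)&(Z<.045),420,118,470,165);print("dish",P[m].mean(0))
s=pickle.load(open("scene0.pkl","rb"))
a=cv2.resize(c["image"][175:235,415:485],(420,360),interpolation=2);b=cv2.resize(s["image"][305:370,215:285],(388,360),interpolation=2)
d=cv2.resize(c["image"][160:280,135:255],(800,800)) [:0]
cv2.imwrite("pics/crop0.png",np.hstack([a,b[:,:380]]))
cv2.imwrite("pics/crop1.png",cv2.resize(c["image"][135:280,130:255],(517,600),interpolation=2))
E
```

```text
tray 0.05178697954005851 (((561.3334350585938, -271.2204895019531), (37.426395416259766, 63.60148239135742), 31.101402282714844), 81)
b1 0.06365914689571066 (((360.53826904296875, -271.28924560546875), (89.30271911621094, 56.26884460449219), 21.5761661529541), 135)
b2 0.06333299082661106 (((320.36669921875, -420.1739807128906), (89.53286743164062, 57.73103332519531), 20.38704490661621), 137)
viewer (((586.036865234375, 248.56610107421875), (219.7010498046875, 200.5760955810547), 3.082582473754883), 399) 0.060917947621005886
knob (((437.6914367675781, 239.99258422851562), (28.55923843383789, 18.105928421020508), 89.46701049804688), 38) [0.04520633 0.05659458 0.06019294] [0.43687071 0.24138529 0.05791288]
frame (((573.9017333984375, 250.93667602539062), (22.87999725341797, 22.43459701538086), 0.945610523223877), 33)
bar (((610.4655151367188, 251.15228271484375), (6.386784076690674, 97.92597961425781), 3.091712236404419), 99)
pale (((572.6859741210938, 249.79959106445312), (63.390342712402344, 77.67719268798828), 1.1991655826568604), 133)
tray (((622.9566650390625, -281.6222839355469), (224.85911560058594, 286.460205078125), 81.2362289428711), 475)
a ((429.40753173828125, 4.832149505615234), (51.025516510009766, 50.7847785949707), 44.50504684448242) 0.09566545808969185
b ((554.947509765625, 13.247054100036621), (46.71231460571289, 49.21059799194336), 89.66104125976562) 0.11068738177605342
c ((658.5374145507812, -2.411592483520508), (43.570560455322266, 46.55731964111328), 89.5875473022461) 0.10083441337018617
dish [ 0.70850047 -0.26855909  0.02338495]
```

View pics/crop0.png

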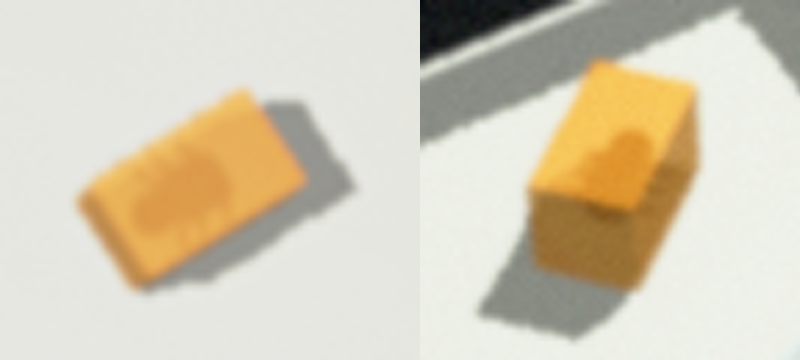

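View pics/crop1.png

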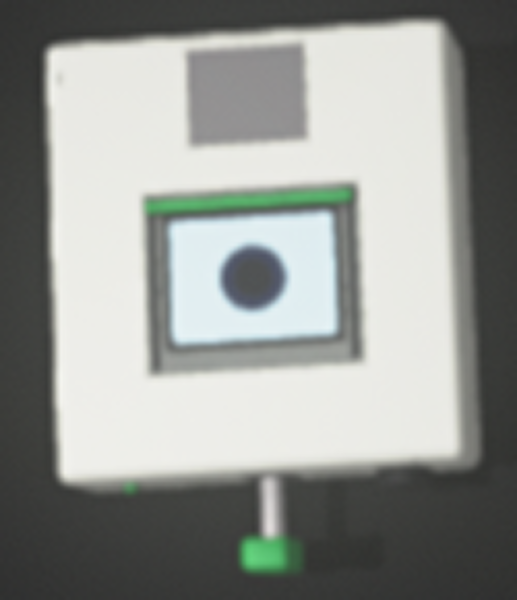

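The crop confirms the choice: a small amber block with a beetle inside, 37×64 mm as measured. The viewer crop shows the window with its green bar parked behind it, and the knob in front. Next is the wiper.

```bash
cat >> h.py <<'E'
YAW=0.054;WIN=np.array([.5725,.2495,.06]);UX=np.array([np.cos(YAW),np.sin(YAW),0])
def tool(pos,th):
    """downward orientation closing along th; the half turn with the smaller last joint"""
    from cell import inverse_kinematics as ik
    best=None
    for t in(th,th+np.pi):
        y=np.array([np.cos(t),np.sin(t),0]);z=np.array([0,0,-1.])
        r=Ro.from_matrix(np.c_[np.cross(y,z),y,z]).as_rotvec();q=ik(pos,r)
        if q is not None and(best is None or abs(q[5])<abs(best[1][5])):best=(r,q)
    return best
E
python3 - <<'E'
from h import *
from cell import manip,cams
K=WIN-.135*UX;K[2]=.026
up=K+[0,0,.17]
r,q=tool(up,YAW+np.pi/2);print(q)
manip.set_gripper(.06,30)
manip.move_pose(up,r)
manip.move_linear(K,.12)
manip.set_gripper(0,30)
s=manip.state();print(s["gripper_width"],s["contact_force"],s["tool_pos"]-K)
manip.move_linear(K-.077*UX,.06);manip.dwell(.3)
s=manip.state();print(s["clock"],s["gripper_width"],s["grasp_force"],s["contact_force"],s["tool_pos"]-K)
c=cams.capture("top");H,S,V=hsv(c);g=(H>40)&(H<85)&(S>80)
print("bar",rect(c,box(g,150,170,235,250),.066))
cv2.imwrite("pics/pull.png",c["image"][130:400,100:400])
E
```

```text
[ 0.45563998 -0.06807043  1.97287301  0.          1.23679008 -1.16915635]
0.0005617075338702217 [-0.41491963  0.16994147  0.54610373] [-1.05799791e-05 -1.22111992e-05 -2.73209001e-05]
8.05 0.0002600135472531597 0.0 [1.03144522 0.42403851 0.2367448 ] [-7.67586455e-02 -4.18078872e-03 -4.16534716e-05]
bar (((610.4655151367188, 251.15228271484375), (6.386784076690674, 97.92597961425781), 3.091712236404419), 99)
```

View pics/pull.png

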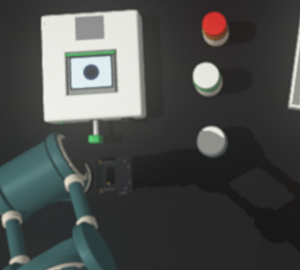

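The fingers closed on nothing: the knob is still home at crop (95,138). I'll find where the gripper is relative to the camera's estimate.

```bash
python3 - <<'E'
from h import *
from cell import manip,cams
print(manip.state()["tool_pos"],manip.state()["joint_pos"])
for n in("top","scene"):
    c=cams.capture(n);P=cloud(c);pickle.dump(c,open(n+"1.pkl","wb"))
    if n=="top":
        for uv in((215,305),(200,308),(228,304),(175,300),(195,268)): print(uv,P[uv[1],uv[0]])
    else: cv2.imwrite("pics/s1.png",cv2.resize(c["image"][130:330,270:520],(750,600)))
E
```

```text
[0.36089282 0.23802678 0.02595115] [ 5.25443848e-01 -1.35009095e-02  2.26661400e+00 -1.85415822e-05
  8.88580111e-01 -1.09921163e+00]
(215, 305) [0.36403394 0.17545774 0.17168202]
(200, 308) [0.35889055 0.19853757 0.18964029]
(228, 304) [0.36562005 0.1513492  0.1744613 ]
(175, 300) [0.37056705 0.17719852 0.43593916]
(195, 268) [0.43864541 0.23981092 0.05868199]
```

View pics/s1.png

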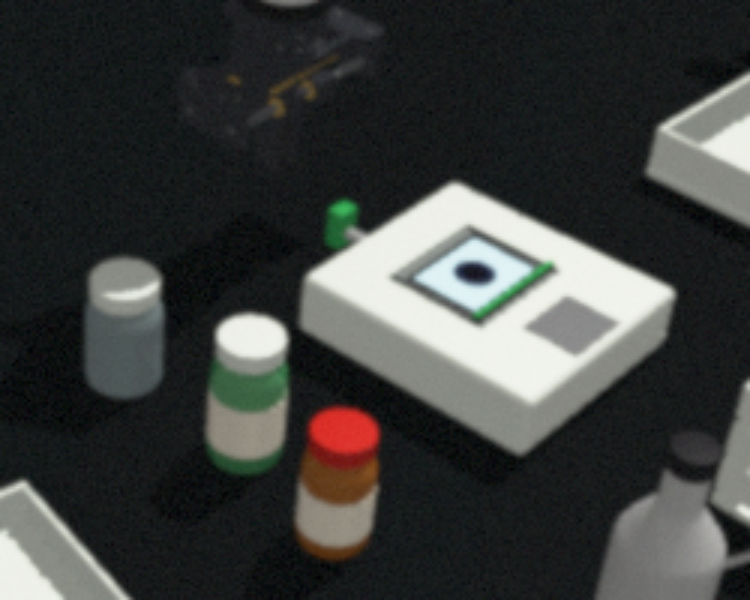

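```bash
python3 - <<'E'
from h import *
for n in("top","scene"):
    c=pickle.load(open(n+"1.pkl","rb"));P=cloud(c).reshape(-1,3);H,S,V=hsv(c)
    g=((H>40)&(H<85)&(S>80)).ravel();m=g&(abs(P[:,0]-.44)<.05)&(abs(P[:,1]-.24)<.05)
    print(n,"knob",m.sum(),np.percentile(P[m],[3,50,97],axis=0).round(4).tolist())
    for lo in np.arange(.015,.2,.02):
        m=(abs(P[:,0]-.36)<.065)&(abs(P[:,1]-.238)<.14)&(P[:,2]>lo)&(P[:,2]<lo+.02)
        if m.sum()>3: print(round(lo,3),m.sum(),np.percentile(P[m][:,:2],[3,97],axis=0).round(3).tolist())
    K=c["intrinsics"]
    for p in([.361,.238,.026],[.361,.238,.1],[.4377,.2422,.04]):
        q=Ro.from_rotvec(c["orientation"]).inv().apply(np.array(p)-c["position"]);print("proj",p,(K@q/q[2])[:2].round(0))
E
python3 - <<'E'
import cv2
im=cv2.imread('pics/s1.png');import numpy as np
cv2.imwrite('pics/s1b.png',np.clip(im[0:300].astype(float)*4,0,255).astype(np.uint8))
E
```

```text
top knob 125 [[0.4294, 0.2311, 0.001], [0.437, 0.2415, 0.0558], [0.4474, 0.2682, 0.0614]]
0.135 91 [[0.329, 0.18], [0.394, 0.213]]
0.155 689 [[0.333, 0.146], [0.396, 0.199]]
0.175 234 [[0.335, 0.147], [0.391, 0.2]]
0.195 70 [[0.332, 0.198], [0.392, 0.206]]
proj [0.361, 0.238, 0.026] [199. 307.]
proj [0.361, 0.238, 0.1] [190. 307.]
proj [0.4377, 0.2422, 0.04] [196. 269.]
scene knob 137 [[0.3934, 0.2275, -0.0014], [0.4419, 0.2344, 0.0443], [0.4501, 0.2694, 0.06]]
0.055 34 [[0.354, 0.223], [0.375, 0.25]]
0.075 88 [[0.353, 0.222], [0.375, 0.252]]
0.095 89 [[0.357, 0.22], [0.376, 0.255]]
0.115 91 [[0.336, 0.151], [0.399, 0.321]]
0.135 503 [[0.339, 0.149], [0.4, 0.32]]
0.155 784 [[0.339, 0.144], [0.4, 0.326]]
0.175 218 [[0.346, 0.194], [0.387, 0.255]]
0.195 174 [[0.342, 0.194], [0.398, 0.244]]
proj [0.361, 0.238, 0.026] [360. 196.]
proj [0.361, 0.238, 0.1] [362. 172.]
proj [0.4377, 0.2422, 0.04] [383. 204.]
```

View pics/s1b.png

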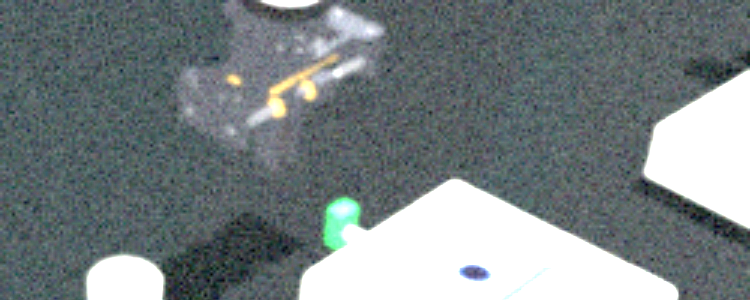

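The scene view shows the closed fingertips ending near scene (362,185), about z≈0.06, while the state reports 0.026. They passed over the top of the knob. The tool sits about 30 mm higher than reported, and xy agrees. I'll calibrate z with a gentle touch on the bare bench here.

```bash
python3 - <<'E'
from h import *
from cell import manip
p=manip.state()["tool_pos"].copy();f0=manip.state()["contact_force"][2]
manip.move_linear([p[0],p[1],.008],.06)
z=.008
while z>-.045:
    z-=.002;manip.move_linear([p[0],p[1],z],.03)
    s=manip.state();f=s["contact_force"][2]-f0
    if abs(f)>3:break
print(z,s["tool_pos"],s["contact_force"],s["clock"])
manip.move_linear([p[0],p[1],z+.03],.1)
E
```

```text
-0.04000000000000002 [ 0.36112708  0.23821594 -0.03901152] [-3.68894444 -2.58881496 11.15601823] 14.65
```

Touched at a reported z of about −0.038, so true z = reported + 0.038. Retrying the knob with that correction.

```bash
echo 'DZ=.038' >> h.py; python3 - <<'E'
from h import *
from cell import manip,cams
K=WIN-.135*UX;K[2]=.026-DZ
p=manip.state()["tool_pos"]
manip.move_linear([p[0],p[1],.05],.2)
manip.set_gripper(.06,30)
manip.move_linear(K+[0,0,.062],.2)
manip.move_linear(K,.12)
s=manip.state();print(s["contact_force"])
manip.set_gripper(0,30)
s=manip.state();print(s["gripper_width"],s["contact_force"],s["grasp_force"])
if .015<s["gripper_width"]<.03:
    manip.move_linear(K-.077*UX,.06);manip.dwell(.3)
    s=manip.state();print(s["clock"],s["gripper_width"],s["grasp_force"],s["contact_force"],s["tool_pos"]-K)
    c=cams.capture("top");H,S,V=hsv(c);g=(H>40)&(H<85)&(S>80)
    print("bar",rect(c,box(g,150,170,235,250),.066)[0])
E
```

```text
[-0.1372164   0.66833343 -0.30618271]
0.021693143479964302 [ 0.54969961 -5.0312673   3.30297056] 29.991047764196992
20.1167 0.02191293184130171 29.99067506287247 [ 7.77176646 -6.69928849 -2.74274515] [-0.07458839 -0.00499921  0.00025705]
bar ((536.0907592773438, 246.83099365234375), (6.104485511779785, 99.20406341552734), 3.116257429122925)
```

Pulled out: the bar travelled 74 mm and the arm is against the stop. Now I'll push it home.

```bash
python3 - <<'E'
from h import *
from cell import manip,cams
K=WIN-.135*UX;K[2]=.026-DZ
manip.move_linear(K+.003*UX,.06);manip.dwell(.3)
s=manip.state();print(s["contact_force"],s["tool_pos"]-K,s["gripper_width"])
manip.set_gripper(.06)
manip.move_linear(K+[0,0,.2],.2)
c=cams.capture("top");H,S,V=hsv(c);g=(H>40)&(H<85)&(S>80)
print("bar",rect(c,box(g,150,170,235,250),.066)[0])
B=np.array([.5613,-.2712,.2])
r,q=tool(B,np.deg2rad(31.1));print(q)
manip.set_gripper(.07)
p=manip.state()["tool_pos"];manip.move_linear([.5,.2,.2],.25)
r,q=tool(B,np.deg2rad(31.1));print(q)
manip.move_pose(B,r);print(manip.state()["clock"])
c=cams.capture("scene");P=cloud(c);pickle.dump(c,open("scene2.pkl","wb"))
d=cams.capture("top");pickle.dump(d,open("top2.pkl","wb"))
# block top face seen from scene
H,S,V=hsv(c);m=(H>8)&(H<28)&(S>100)&(abs(P[...,0]-.56)<.06)&(abs(P[...,1]+.27)<.06)&(abs(P[...,2]-.049)<.005)
print("block scene",rect(c,m,.049)[0],np.median(P[m],0))
# finger points: lowest part of tool
for lo in np.arange(.2,.3,.01):
    m=(abs(P[...,0]-.56)<.07)&(abs(P[...,1]+.27)<.07)&(P[...,2]>lo)&(P[...,2]<lo+.01)
    if m.sum(): print(round(lo,2),m.sum(),P[m].mean(0).round(3))
E
```

```text
[-9.14492325 -4.72103234 12.37873887] [ 1.63662359e-05 -1.17362436e-03  1.04178840e-04] 0.02152505145901355
bar ((610.3506469726562, 251.14517211914062), (6.575281143188477, 97.91761016845703), 2.9726157188415527)
[-4.90042319e-01  1.66916111e-01  1.71936534e+00 -4.44089210e-16
  1.25531120e+00 -1.03283972e+00]
[-4.90042319e-01  1.66916111e-01  1.71936534e+00 -4.44089210e-16
  1.25531120e+00 -1.03283972e+00]
26.4083
block scene ((567.8943481445312, -275.4404296875), (41.327903747558594, 67.42806243896484), 31.306983947753906) [ 0.56753787 -0.27625158  0.04844198]
0.23 11 [ 0.551 -0.285  0.239]
0.24 95 [ 0.565 -0.276  0.246]
0.25 106 [ 0.566 -0.275  0.255]
0.26 121 [ 0.563 -0.277  0.265]
0.27 109 [ 0.569 -0.274  0.275]
0.28 124 [ 0.555 -0.281  0.284]
0.29 31 [ 0.531 -0.297  0.294]
```

The wiper is home, with the bar back at its start position. The fingertips at z≈0.238 against a reported 0.20 confirm the offset. Next I'll grasp and lift the block.

```bash
python3 - <<'E'
from h import *
from cell import manip,cams
B=np.array([.5635,-.2728,0.])
def at(z): return B+[0,0,z-DZ]
manip.move_linear(at(.075),.2)
manip.move_linear(at(.012),.06)
s=manip.state();print(s["contact_force"])
manip.set_gripper(0,25)
s=manip.state();print(s["gripper_width"],s["grasp_force"],s["contact_force"])
if s["gripper_width"]>.03:
    manip.move_linear(at(.06),.08)
    manip.move_linear(at(.215),.2)
    manip.dwell(.2)
    s=manip.state();print(s["clock"],s["gripper_width"],s["contact_force"])
    c=cams.capture("scene");pickle.dump(c,open("scene3.pkl","wb"))
    P=cloud(c);H,S,V=hsv(c);m=(H>8)&(H<28)&(S>100)&(abs(P[...,0]-.56)<.07)&(abs(P[...,1]+.27)<.07)
    print(m.sum(),np.percentile(P[m],[2,50,98],axis=0).round(4).tolist())
    cv2.imwrite("pics/lift.png",cv2.resize(c["image"][180:400,150:400],(682,600)))
E
```

```text
[ 0.62018631  0.01208618 -0.05671568]
0.03956441282786817 24.999805404804647 [ 0.33177848 -0.05571292  1.68806159]
31.1083 0.0397165883586789 [ 0.65627115  0.14871853 -1.39117084]
1277 [[0.5405, -0.3101, 0.2088], [0.5787, -0.2891, 0.2486], [0.616, -0.2331, 0.3124]]
```

View pics/lift.png

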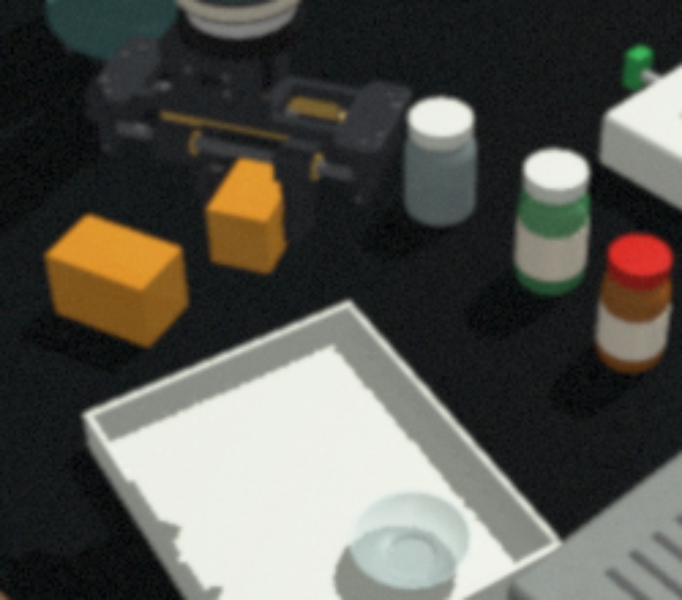

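The block is gripped and level: block at crop (247,215), underside at z≈0.209. The dish and jars are undisturbed. Next I'll carry it over the jars and check it above the window.

```bash
python3 - <<'E'
from h import *
from cell import manip,cams
y=np.array([np.cos(YAW),np.sin(YAW),0]);z=np.array([0,0,-1.])
W=np.array([.5725,.2487,0])
p=manip.state()["tool_pos"]
cands=[]
for t in(YAW,YAW+np.pi):
    y=np.array([np.cos(t),np.sin(t),0]);cands.append(Ro.from_matrix(np.c_[np.cross(y,z),y,z]))
r0=Ro.from_rotvec(manip.state()["tcp_rot"])
r=min(cands,key=lambda r:(r0.inv()*r).magnitude()).as_rotvec()
manip.move_linear(W+[0,0,.215-DZ],.13,rot=r)
manip.move_linear(W+[0,0,.115-DZ],.12)
manip.dwell(.3)
s=manip.state();print(s["clock"],s["tool_pos"],s["gripper_width"],s["joint_pos"])
for n in("scene","top"):
    c=cams.capture(n);pickle.dump(c,open(n+"4.pkl","wb"))
    P=cloud(c);H,S,V=hsv(c);m=(H>8)&(H<28)&(S>100)&(abs(P[...,0]-.57)<.07)&(abs(P[...,1]-.25)<.07)&(P[...,2]>.09)
    if m.sum()<20: print(n,m.sum());continue
    q=(P[m]-[W[0],W[1],0]);u=q@UX;v=q@np.array([-UX[1],UX[0],0])
    print(n,m.sum(),"u",np.percentile(u,[2,50,98]).round(4),"v",np.percentile(v,[2,10,25,50,98]).round(4),"z",np.percentile(q[:,2],[2,98]).round(4))
    f=v<np.percentile(v,10)+.008
    print("face v slope",np.polyfit(u[f],v[f],1), "u range",np.percentile(u[f],[1,99]))
c=pickle.load(open("scene0.pkl","rb"));H,S,V=hsv(c)
P=cloud(c);m=(abs(P[...,0]-.573)<.06)&(abs(P[...,1]-.25)<.07)&(V>120)&(H>85)&(H<125)&(S>12)&(abs(P[...,2]-.06)<.01)
print("win scene",rect(c,m,.06)[0])
print("viewer scene",rect(c,(abs(P[...,2]-.06)<.006)&(abs(P[...,0]-.58)<.15)&(abs(P[...,1]-.25)<.14),.06)[0])
cv2.imwrite("pics/hov.png",cv2.resize(pickle.load(open("scene4.pkl","rb"))["image"][130:300,330:530],(700,595)))
E
```

```text
36.6 [0.57296973 0.24888345 0.07778416] 0.03986454214072411 [ 3.69919890e-01  2.69196489e-01  1.83254618e+00 -1.17634314e-05
  1.03858017e+00  3.15899758e-01]
scene 721 u [-0.0359  0.0064  0.0521] v [-0.0353 -0.033  -0.0309 -0.0208  0.0201] z [0.1138 0.2153]
face v slope [ 0.02052403 -0.03137648] u range [-0.02414758  0.05395927]
top 278 u [-0.0223 -0.0032  0.0174] v [-0.0318 -0.0314 -0.0307 -0.0256 -0.0154] z [0.124  0.1994]
face v slope [ 0.00214624 -0.02859095] u range [-0.028348    0.01702687]
win scene ((571.4077758789062, 249.5523223876953), (62.561519622802734, 86.87861633300781), 3.2723400592803955)
viewer scene ((594.5792236328125, 242.61244201660156), (220.9910125732422, 205.3998260498047), 2.9799771308898926)
```

View pics/hov.png

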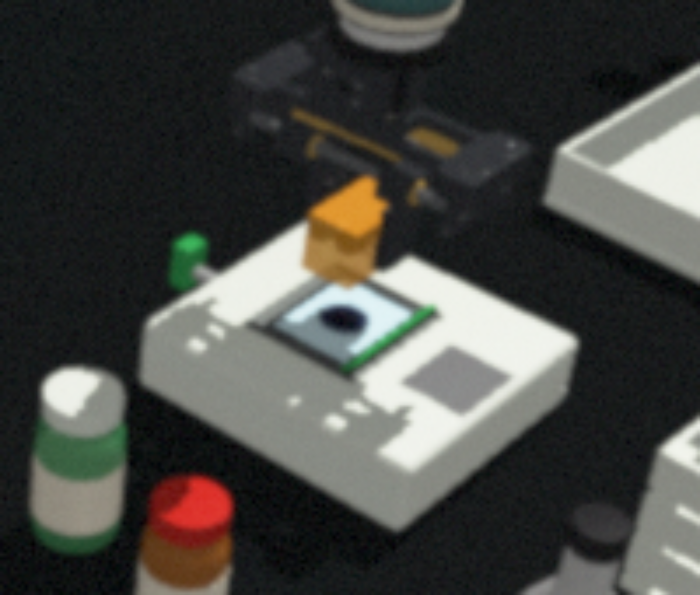

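The block is over the window (crop (345,240)), level and in line with the viewer. Its near side measures about 32 mm from the window centre, so it is centred to about 2 mm. Lowering to the hover height.

```bash
python3 - <<'E'
from h import *
from cell import manip,cams
W=np.array([.5725,.2487,0])
manip.move_linear(W+[0,0,.0775-DZ],.05);manip.dwell(.6)
s=manip.state();print(s["clock"],s["tool_pos"],s["gripper_width"],s["grasp_force"],s["contact_force"])
c=cams.capture("scene");P=cloud(c);H,S,V=hsv(c)
m=(H>8)&(H<28)&(S>100)&(abs(P[...,0]-.57)<.045)&(abs(P[...,1]-.25)<.05)&(P[...,2]>.05)&(P[...,2]<.13)
q=P[m];v=(q-W)@np.array([-UX[1],UX[0],0]);u=(q-W)@UX
t=q[:,2]>.105
print("z 1..99",np.percentile(q[:,2],[1,3,50,97,99]).round(4),"v",np.percentile(v,[5,25]).round(4),"u",np.percentile(u,[2,98]).round(4),"top z",np.median(q[t][:,2]),t.sum())
E
```

```text
38.2 [0.57246497 0.24874082 0.03951939] 0.03979890242424759 24.99983460176736 [-0.30254694 -0.59844659 -1.41425705]
z 1..99 [0.0721 0.0739 0.1075 0.1164 0.1181] v [-0.0346 -0.0317] u [-0.0213  0.0237] top z 0.1134012218815913 275
```

```bash
python3 -c "
from cell import order
print(order.close_job())"
```

```text
the job is handed in; nothing more can be done
None
```

I pulled the wiper all the way out and pushed it home, then handed the job in with the block gripped, level and in line about 10 mm above the window, centred to about 2 mm by camera; the hand-in call returned no verdict.

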